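# Screw down the hold-down knob of a specimen jig

### The arm

A 7-joint arm with a two-finger parallel gripper is mounted at the origin on the work surface. World frame = base frame: x ahead of the robot, y to its left, z up, the work surface at z = 0. Lengths are in m, angles in rad, forces in N, time in s.
With the tool pointing down it reaches from about 0.4 to 0.85 m from the base axis. Payload 4.5 kg.
Tool frame: the origin (TCP) lies midway between the tips of the shut fingers; the grasp point (between the pads) lies 19 mm behind it; z points along the fingers, y is the line along which they close (so a half turn about z gives the same grasp; the last joint's range is limited). The gripper opens to 88 mm and grips with 3 to 60 N. Pads are 18 mm wide; open, the fingers measure 123 mm over their backs; the gripper's body (75 mm by 187 mm) begins 45 mm behind the grasp point.
Start: joints at [1.379, 0.689, -0.195, 1.565, 0.157, 0.902, -0.215], TCP at [0.14, -0.609, 0.239] pointing down, gripper open.
Joint ranges: [-3.01, 3.01], [-0.46, 2.08], [-1.47, 1.51], [0.13, 2.56], [-1, 4.14], [0.04, 2.09], [-2.66, 2.66]. Speed limits (rad/s): [2.57, 2.57, 3.14, 3.14, 3.14, 3.14, 3.14].

### API

Orientations are given as a unit quaternion [x, y, z, w].
In Python, from plant import r gives the robot as it stands.
- The arm moves only by the tool carry_out, never from a script. Its argument "plan" is a list of rows, each an object with "rot": the turn, a rotation vector about the tool's x, y, z in rad, a list of three; "xyz": the shift along the tool's x, y, z in m, a list of three; "grip": the closure in counts, from 0 (fully open) to 255 (shut). In form: [{"rot": [wx, wy, wz], "xyz": [dx, dy, dz], "grip": grip}, ...]. A call has 1 to 8 rows; each row is the pose to reach, as a shift and turn from the pose commanded when the call began, along the tool's axes at that moment; what a row does not reach only later rows make up. A row lasts 1/12 s, in which the tool goes at most 41.7 mm and 7.16 degrees, less where a joint would pass 70% of its speed; a pose out of reach is approached as far as the arm can. A call with a gripper value outside its range is refused whole. The fingers move at their own pace and stop on an object; "squeeze" is the grip in N (left out, the last holds). Time passes only in rows, so rows that repeat a pose let the fingers close. It gives the time, the measured TCP pose, the force, the opening and the grip force at its end, in the units of the state.
- r.get_state(): the state, without advancing time (a new reading comes with each control period).
- r.snapshot(name): name is "scene" or "top" or "wrist"; returns the picture (420x560x3 uint8, red, green, blue); there is no depth.
- r.camera_params(name): a dict with "fx", "fy", "cx", "cy" (pixels), "position" and "attitude" of the camera in the world; the wrist camera has in their place "hand_eye" (4x4, takes a point from camera to tool coordinates, whose origin is the TCP and whose axes are the flange's). Camera axes: x right, y down, z forward; pixel columns grow to the right and rows downward; lengths in m; the calibration is good to about 2 mm. A picture is of the moment at which its call begins: read the wrist's pose just before it. camera_params takes no time and is no camera call.
- r.finish_job(): hands the job in; it is judged then, once.
The state is a dict: "clock": time; "q": joint angles; "qd": joint speeds; "joint_torque": joint torques, N m; "tool_pos": TCP position; "eef_rot": TCP orientation; "contact_force": force on the tool from outside, world axes, zero at the start; "moment": the same for the moment, N m; "opening": opening from 0.0 (shut) to 1.0 (fully open); "finger_force": force on a finger pad.
Only numpy, scipy, OpenCV 4.12 (cv2) and the standard library are available. Lean on these libraries where they do the work, as an engineer would, in place of code of your own. Each camera call takes 0.05 s, during which the arm holds its last target. There are 200 camera calls.

### The job

The test panel in the jig has to be clamped: take the T-bar knob from the bench and set it upright over the jig's threaded stud, turn it backwards (counter-clockwise seen from above) until you feel it drop into the start of the thread, then turn it forwards (clockwise) until it stops, so that it holds the hold-down plate pressed down after you let go. Leave the beaker, the brass weight and the jar where they stand.

Things in the scene. Friction and masses are not known exactly. Their poses are not given: they have to be found in the camera images.
- jig: Specimen jig, does not move: dark steel base 170 x 120 x 24 mm (x, y, z), a flat aluminium panel on it, and above that an aluminium hold-down plate 130 x 104 mm, 8 mm thick, on springs, its top 42 mm above the bench when raised. A steel stud of 34 mm core diameter rises through the plate's middle. Origin: on the stud's axis at bench level; z up.
- stud_top (a point): Top of the stud: centre of its flat tip (18 mm across), on its axis, 68 mm above the bench. Below it the tip is a cone that widens to the 34 mm core within 11 mm. Axes as the jig's.
- thread (a point): On the stud's axis, level with the crest of its thread, 56.5 mm above the bench. Three equal starts; clockwise from above: stop post 8 deg wide, 3 mm above the crest; free gap of 36 deg (the start); flight of 76 deg, level on top, 50 mm across; next post. Its angle on the stud is drawn anew each time, is unrelated to the jig's yaw (this frame does not show it) and must be found by touch or seen.
- knob: T-bar knob, loose, 0.2 to 0.3 kg: hollow steel hub 63 mm across, 40 mm high, open below (bore 55 mm, 34 mm deep), a black bar across its top. Origin: centre of its underside; z up. Underside above the bench: 52.5 mm with its lugs on the crest (55.5 on the posts), 42 mm once dropped into the start (resting on the raised plate), about 37.5 mm screwed home.
- grip (a point): On the knob's axis, in the black grip bar, 62 mm above the knob's underside. The bar is 80 mm long (along the knob's x), 16 mm wide (y) and stands from 40 to 70 mm above the underside; below it is the hub's flat top.
- lugs (a point): On the knob's axis, level with the undersides of its three inner lugs (4 to 9 mm above the hub's underside, 6 mm wide, tips 19.5 mm from the axis, at 0, 120, 240 deg from the knob's x). Turned clockwise from the start, they pass under the flights, drawing knob and plate down 4.5 mm within 75 deg at most; a level part of 20 deg follows, up to the posts. Post to post about 94 deg.
- plate (a joint): Travel of the hold-down plate, m: 0 raised on its springs, grows as it is pressed down; end of travel 0.006. The springs push up with about 4 N when raised and 8 N at 4.5 mm. Knob screwed home: about 0.0045.
- beaker: Bystander: open glass beaker, 72 mm in diameter, 95 mm high, origin at the centre of its underside.
- weight: Bystander: brass calibration weight with a button on top, 48 mm in diameter, 74 mm high, origin at the centre of its underside.
- jar: Bystander: closed jar, 66 mm in diameter, 85 mm high, origin at the centre of its underside.
Not all that is in view belongs to the job. Several things look just like the jig: the one meant starts farthest from the robot's base. What is shaped like the knob but pink is not meant.

How it is judged:
By the outcome, as a careful person would: the job done as asked, in the order asked, and still so for the second after the job is handed in, with the robot touching nothing.
It also fails if it takes over 54 s, if anything falls off the work surface, if the arm or the gripper's body presses on something with over 40 N, if the wrist force passes 120 N, or if a joint passes its speed limit or range.

## Working session

There is one attempt and no reset: what is moved stays moved. The work goes in short steps, Python scripts to look and compute and a tool call to move; the robot and the scene stay as the last step left them, time stands still between calls to the robot, and variables do not carry over. Pictures are saved under pics/ and viewed, at most 10 in all, crops included, and the job is handed in when it is done.

Besides the shell and the picture viewer there is one more tool, called after "Call:" as name(argument=value, ...), one argument or row to a line, values as JSON. carry_out: Moves the arm, as the interface text tells. Its arguments: {"type":"object","properties":{"plan":{"type":"array"},"squeeze":{"type":"number"}},"required":["plan"]}

```bash
mkdir -p pics; ls; python3 - <<'E'
from plant import r
import cv2
s=r.get_state(); print(s)
for n in("scene","top","wrist"):
    print(n,r.camera_params(n))
for n in("scene","top"):
    cv2.imwrite(f"pics/{n}0.png",cv2.resize(r.snapshot(n)[:,:,::-1],(800,600),interpolation=cv2.INTER_CUBIC))
E
```

```text
pics
{'clock': 0.0, 'q': array([ 1.37877938,  0.68999979, -0.19452115,  1.56633037,  0.15730532,
        0.90250416, -0.2151025 ]), 'qd': array([ 7.40871401e-05, -6.17863680e-04, -2.33135263e-04,  2.96464483e-04,
        3.53668662e-05,  1.35342313e-03, -9.55850817e-04]), 'joint_torque': array([ 1.08675904e-03, -5.27561510e+01, -1.26718026e+00, -1.53428203e+01,
       -5.28421788e-02,  6.52403163e-03,  1.71637039e-04]), 'tool_pos': array([ 0.13975187, -0.60852825,  0.23790399]), 'eef_rot': array([ 9.93627165e-01,  1.12712924e-01, -1.69719636e-04, -9.08688702e-04]), 'contact_force': array([0.07329492, 0.05681428, 0.58809585]), 'moment': array([ 0.01545748, -0.02212346, -0.06069613]), 'finger_force': 0.0, 'opening': 0.9988221561229335}
scene {'fx': 404.2056305356149, 'fy': 404.2056305356149, 'cx': 280.2171430677098, 'cy': 212.8701200689451, 'position': array([1.18883198, 0.29999807, 0.99843825]), 'attitude': array([ 0.51475163,  0.799786  , -0.2625395 , -0.16262264])}
top {'fx': 432.0458708838551, 'fy': 432.0458708838551, 'cx': 275.2943433847237, 'cy': 209.65320005292364, 'position': array([0.36138215, 0.00617218, 1.28604927]), 'attitude': array([-0.69867095,  0.71069881, -0.06167113,  0.0544315 ])}
wrist {'fx': 301.55433390570465, 'fy': 301.55433390570465, 'cx': 281.86754773058595, 'cy': 212.04115270276472, 'hand_eye': array([[ 7.72373102e-04, -9.55928644e-01, -2.93598077e-01,
         7.49835955e-02],
       [ 9.99999688e-01,  7.87842004e-04,  6.55730514e-05,
         2.17532357e-04],
       [ 1.68625739e-04, -2.93598036e-01,  9.55928954e-01,
        -1.46835161e-01],
       [ 0.00000000e+00,  0.00000000e+00,  0.00000000e+00,
         1.00000000e+00]])}
```

View pics/top0.png

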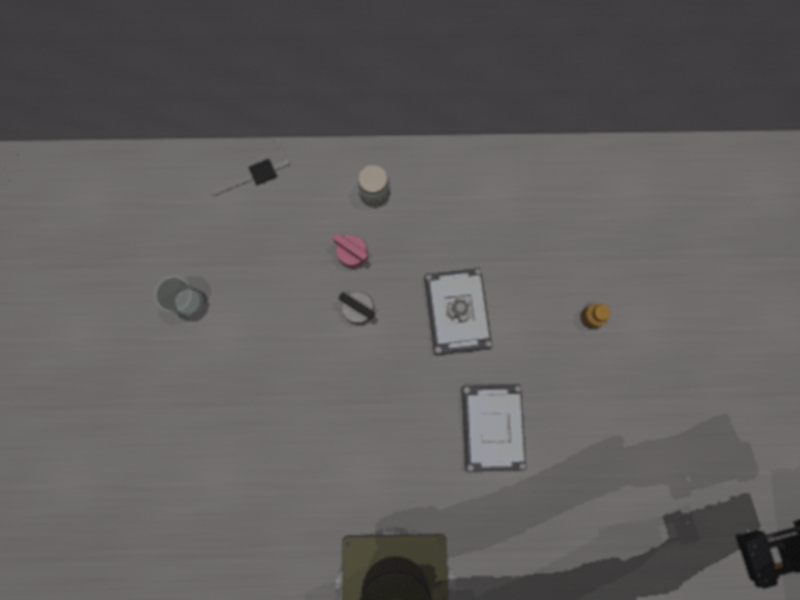

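View pics/scene0.png

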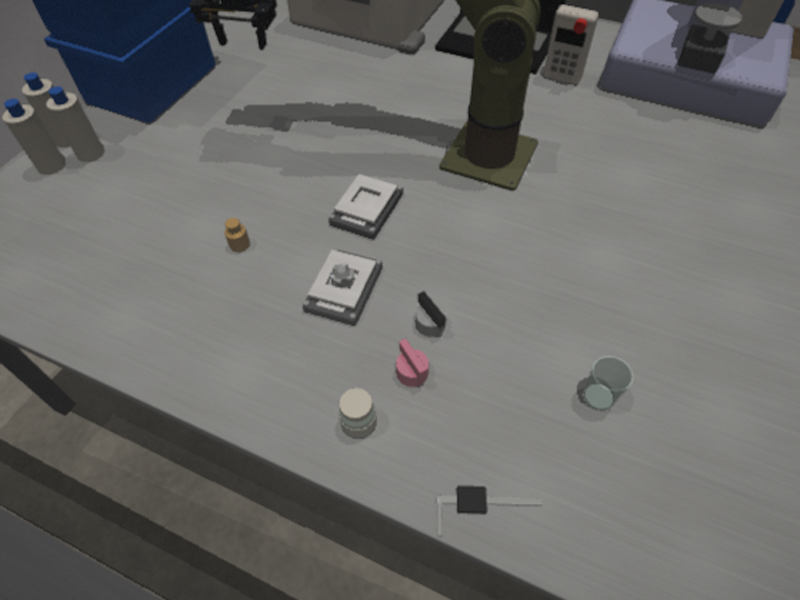

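The top view shows the grey knob with its black bar at about (357,305) and the pink one at (350,249). The jig with the stud, the farther of the two, is at (460,308). The scene view agrees.

```bash
cat >h.py <<'E'
from plant import r
import numpy as np, cv2
from scipy.spatial.transform import Rotation as R
S=560/800
def cam(n):
    p=r.camera_params(n)
    if n!="wrist": return p,R.from_quat(p["attitude"]).as_matrix(),np.array(p["position"])
    s=r.get_state(); T=np.eye(4); T[:3,:3]=R.from_quat(s["eef_rot"]).as_matrix(); T[:3,3]=s["tool_pos"]
    M=T@p["hand_eye"]; return p,M[:3,:3],M[:3,3]
def bp(c,u,v,z):
    p,Rm,t=c
    d=Rm@[(u-p["cx"])/p["fx"],(v-p["cy"])/p["fy"],1]; return t+d*(z-t[2])/d[2]
def pj(c,X):
    p,Rm,t=c; a=Rm.T@(np.array(X)-t); return np.array([p["cx"]+p["fx"]*a[0]/a[2],p["cy"]+p["fy"]*a[1]/a[2]])
def move(xyz,yaw):
    "needed shift (tool axes) and rotvec to a down-pointing pose, tool y at world angle yaw (mod pi)"
    s=r.get_state(); Rt=R.from_quat(s["eef_rot"])
    best=None
    for k in(0,1):
        y=yaw+k*np.pi; Y=[np.cos(y),np.sin(y),0]; Z=[0,0,-1]; X=np.cross(Y,Z)
        rv=(Rt.inv()*R.from_matrix(np.c_[X,Y,Z])).as_rotvec()
        print("xyz",Rt.inv().apply(np.array(xyz)-s["tool_pos"]).round(4),"rot",rv.round(4),"deg",np.degrees(rv).round(1))
E
python3 - <<'E'
from h import *
c=cam("top")
def p(u,v,z,cc=c): return bp(cc,u*S,v*S,z)
a,b=p(342,294,.07),p(373,317,.07)
print("bar",a,b,np.linalg.norm(a-b),(a+b)/2,"yaw",np.degrees(np.arctan2(*(b-a)[1::-1])))
print("stud",p(460,308,.065))
cs=[p(427,275,.024),p(478,269,.024),p(491,347,.024),p(435,352,.024)]
print("corners",np.round(cs,3).tolist(),np.mean(cs,0))
for n,u,v in(("jar",373,180),("weight",600,313),("beaker",172,294),("pink",350,249)):print(n,p(u,v,.08))
d=cam("scene")
print("scene bar",p(420,294,.07,d),p(444,324,.07,d),"stud",p(344,270,.065,d))
g=(a+b)/2
yaw=np.arctan2(*(b-a)[1::-1])+np.pi/2
print(r.get_state()['q'])
move([g[0],g[1],.2],yaw)
E
```

```text
bar [0.5758133  0.09415564 0.07      ] [0.52840729 0.03279459 0.07      ] 0.07754036084053936 [0.5521103  0.06347511 0.07      ] yaw -127.6887802129703
stud [ 0.54438987 -0.14150075  0.065     ]
corners [[0.621, -0.08, 0.024], [0.632, -0.187, 0.024], [0.469, -0.207, 0.024], [0.46, -0.092, 0.024]] [ 0.54570428 -0.14157619  0.024     ]
jar [0.8098186  0.02906436 0.08      ]
weight [ 0.52757064 -0.41671296  0.08      ]
beaker [0.57950904 0.4293168  0.08      ]
pink [0.66547384 0.07700554 0.08      ]
scene bar [0.54122857 0.03592143 0.07      ] [0.5888465  0.10729955 0.07      ] stud [ 0.54530904 -0.13532598  0.065     ]
[ 1.37876847  0.68987253 -0.19454574  1.56620774  0.15730475  0.90252047
 -0.21511662]
xyz [ 0.5524 -0.5626  0.0389] rot [-1.600e-03 -4.000e-04 -6.871e-01] deg [ -0.1  -0.  -39.4]
xyz [ 0.5524 -0.5626  0.0389] rot [-6.0000e-04  2.0000e-03  2.4545e+00] deg [-0.000e+00  1.000e-01  1.406e+02]
```

Call:
carry_out(
  plan=[
    {"rot": [0,0,-0.12],"xyz": [0.032,-0.023,0],"grip": 0},
    {"rot": [0,0,-0.24],"xyz": [0.064,-0.046,0],"grip": 0},
    {"rot": [0,0,-0.36],"xyz": [0.096,-0.069,0],"grip": 0},
    {"rot": [0,0,-0.48],"xyz": [0.128,-0.092,0.0],"grip": 0},
    {"rot": [0,0,-0.6],"xyz": [0.16,-0.115,0],"grip": 0},
    {"rot": [0,0,-0.687],"xyz": [0.192,-0.138,0],"grip": 0},
    {"rot": [0,0,-0.687],"xyz": [0.224,-0.161,0],"grip": 0},
    {"rot": [0,0,-0.687],"xyz": [0.256,-0.184,0.01],"grip": 0},
  ],
)

```text
clock: 0.77
tool_pos: [0.3498, -0.3717, 0.2297]
eef_rot: [0.898, 0.441, 0.001, 0.001]
contact_force: [1.2, -1.6, -0.5]
opening: 1.004
finger_force: 0.0
```

```bash
python3 - <<'E'
from h import *
s=r.get_state();print(s['clock'],s['q'],s['tool_pos'])
move([.545,-.139,.15],np.radians(52.3+90))
E
```

```text
0.7667 [ 0.95752952  0.56765737 -0.36570353  1.91452686  0.29970327  0.70944577
 -0.24290332] [ 0.34979698 -0.37166752  0.22973794]
xyz [0.3035 0.0118 0.0798] rot [ 0.     -0.0046  3.1412] deg [  0.   -0.3 180. ]
xyz [0.3035 0.0118 0.0798] rot [ 0.0029  0.     -0.0004] deg [ 0.2  0.  -0. ]
```

Call:
carry_out(
  plan=[
    {"rot": [0,0,0],"xyz": [0.038,0.001,0.01],"grip": 0},
    {"rot": [0,0,0],"xyz": [0.076,0.003,0.02],"grip": 0},
    {"rot": [0,0,0],"xyz": [0.114,0.004,0.03],"grip": 0},
    {"rot": [0,0,0],"xyz": [0.152,0.006,0.04],"grip": 0},
    {"rot": [0,0,0],"xyz": [0.19,0.008,0.05],"grip": 0},
    {"rot": [0,0,0],"xyz": [0.228,0.009,0.06],"grip": 0},
    {"rot": [0,0,0],"xyz": [0.266,0.01,0.07],"grip": 0},
    {"rot": [0,0,0],"xyz": [0.3,0.01,0.08],"grip": 0},
  ],
)

```text
clock: 1.43
tool_pos: [0.541, -0.1389, 0.148]
eef_rot: [0.897, 0.441, 0.0, -0.0]
contact_force: [-0.1, -0.5, 0.3]
opening: 1.001
finger_force: 0.0
```

Call:
carry_out(
  plan=[
    {"rot": [0,0,0],"xyz": [0,0,0],"grip": 0},
    {"rot": [0,0,0],"xyz": [0,0,0],"grip": 0},
  ],
)

```text
clock: 1.6
tool_pos: [0.5403, -0.1384, 0.1478]
eef_rot: [0.897, 0.443, -0.0, -0.001]
contact_force: [-0.1, -0.6, 0.0]
opening: 0.998
finger_force: 0.0
```

```bash
python3 - <<'E'
from h import *
s=r.get_state();print(s['clock'],s['q'],s['tool_pos'])
im=r.snapshot("wrist"); cv2.imwrite("pics/w_raw.png",im[:,:,::-1])
c=cam("wrist"); u=pj(c,[.545,-.14,.065]); print(u)
# crop 160x120 around
x,y=[int(v) for v in u]; x0,y0=max(0,x-80),max(0,y-60)
print(x0,y0)
cv2.imwrite("pics/w1.png",cv2.resize(im[y0:y0+120,x0:x0+160,::-1],None,fx=5,fy=5,interpolation=cv2.INTER_CUBIC))
E
```

```text
1.6 [ 0.32156646  0.73613147 -0.25706838  1.8515814   0.30763094  0.59370662
 -0.78150256] [ 0.54030967 -0.13840649  0.14783022]
[287.62436389 212.15861368]
207 152
```

View pics/w1.png

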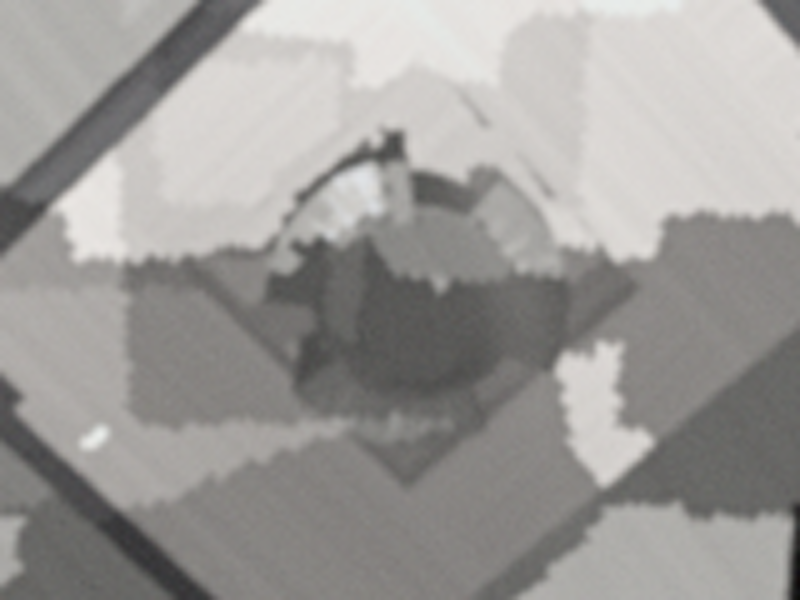

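The crop shows the stud tip at about (430,260). At the top, clockwise, come a thin post at (402,185), a dark gap from 415 to 470, and a flight from 475 to 560. I'll fit the thread model over it.

```bash
cat >ov.py <<'E'
from h import *
import sys
def overlay(raw,c,ctr,post,x0,y0,out,f=5,w=160,h=120):
    im=cv2.imread(raw)[y0:y0+h,x0:x0+w]
    im=cv2.resize(im,None,fx=f,fy=f,interpolation=cv2.INTER_CUBIC)
    g=cv2.createCLAHE(4,(4,4)).apply(cv2.cvtColor(im,6)); im=cv2.cvtColor(g,8)
    def P(rad,ang,z):
        a=np.radians(ang); return tuple(int(v) for v in (pj(c,[ctr[0]+rad*np.cos(a),ctr[1]+rad*np.sin(a),z])-[x0,y0])*f)
    def arc(rad,a0,a1,z,col):
        cv2.polylines(im,[np.array([P(rad,a,z) for a in np.linspace(a0,a1,30)])],False,col,1)
    arc(.009,0,360,.068,(255,0,255)); arc(.017,0,360,.057,(255,255,0))
    for k in range(3):
        p=post-120*k   # clockwise = decreasing world angle
        arc(.025,p-44,p-120+4-4,.0565,(0,255,0)); arc(.025,p,p-8,.0595,(0,0,255))
        for b in(p,p-8): cv2.line(im,P(.017,b,.0595),P(.025,b,.0595),(0,0,255),1)
        cv2.line(im,P(.017,p-44,.0565),P(.025,p-44,.0565),(0,255,0),1)
    cv2.imwrite(out,im)
E
python3 - <<'E'
from ov import *
c=cam("wrist")
for n,(u,v,z) in dict(post=(402,180,.0595),gapend=(475,182,.0565),L=(275,290,.0565),R=(570,300,.0565),tip=(430,255,.068)).items():
    print(n,bp(c,207+u/5,152+v/5,z))
ctr=(bp(c,207+275/5,152+290/5,.0565)+bp(c,207+570/5,152+300/5,.0565))/2
print(ctr)
ctr=[.545,-.138]
b=bp(c,207+402/5,152+180/5,.0595)-np.r_[ctr,0]; post=np.degrees(np.arctan2(b[1],b[0]))+4;print(post,np.hypot(*b[:2]))
b=bp(c,207+475/5,152+182/5,.0565)-np.r_[ctr,0];print(np.degrees(np.arctan2(b[1],b[0]))+44,np.hypot(*b[:2]))
overlay("pics/w_raw.png",c,ctr,post,207,152,"pics/o1.png")
E
```

```text
post [ 0.55610671 -0.12525406  0.0595    ]
gapend [ 0.56488832 -0.13326741  0.0565    ]
L [ 0.52788247 -0.12779807  0.0565    ]
R [ 0.5654941  -0.15889287  0.0565    ]
tip [ 0.55337159 -0.13583527  0.068     ]
[ 0.54668829 -0.14334547  0.0565    ]
52.93136785573646 0.01690614875656743
57.38507407290676 0.020443651568491147
```

View pics/o1.png

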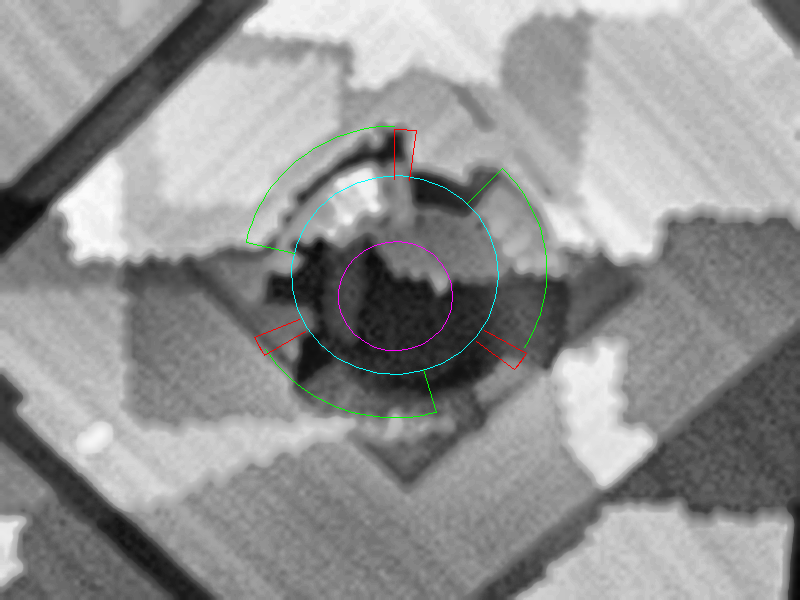

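The angles match well. The centre needs shifting by about (+22,+25) px in the crop.

```bash
python3 - <<'E'
from ov import *
c=cam("wrist")
u=pj(c,[.545,-.138,.0565])+np.array([22,25])/5
ctr=bp(c,u[0],u[1],.0565); print(ctr)
for (u,v,z,o) in((402,180,.0595,4),(475,182,.0565,44)):
    b=bp(c,207+u/5,152+v/5,z)-ctr; print(np.degrees(np.arctan2(b[1],b[0]))+o,np.hypot(*b[:2]))
overlay("pics/w_raw.png",c,ctr,62,207,152,"pics/o2.png")
print("to knob:"); move([.552,.065,.15],np.radians(52.3+90)); print(R.from_quat(r.get_state()['eef_rot']).as_matrix().round(3))
E
```

```text
[ 0.54527276 -0.14364438  0.0565    ]
63.49716653821027 0.021344281534377223
71.87961414117844 0.022191262576837987
to knob:
xyz [ 0.1709 -0.1155 -0.0019] rot [-1.9000e-03 -1.9000e-03 -3.1402e+00] deg [-1.000e-01 -1.000e-01 -1.799e+02]
xyz [ 0.1709 -0.1155 -0.0019] rot [-0.0012  0.0012  0.0014] deg [-0.1  0.1  0.1]
[[ 0.61   0.792 -0.002]
 [ 0.792 -0.61  -0.   ]
 [-0.001 -0.001 -1.   ]]
```

View pics/o2.png

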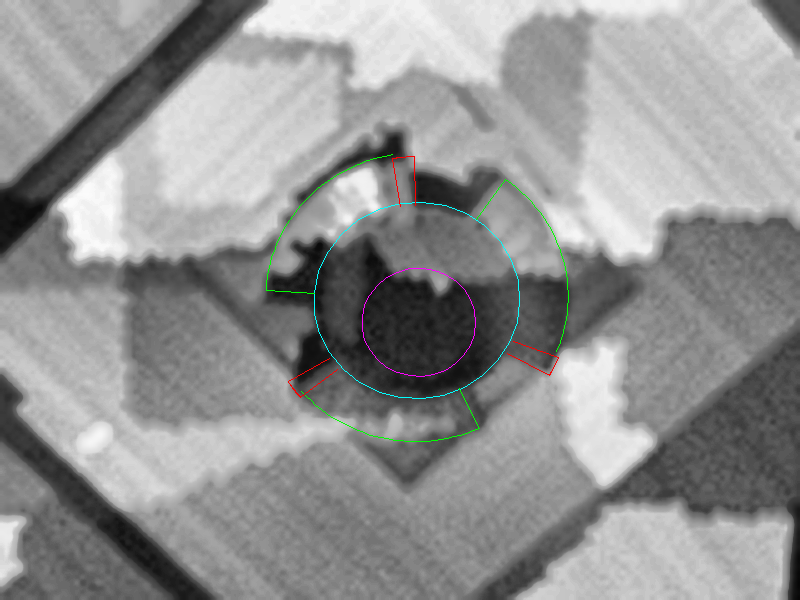

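The fit is good: the stud axis is at (0.5453,-0.1436) and the post edge is near 63°, so the gap centre is near 38° (mod 120). Next, the knob.

Call:
carry_out(
  plan=[
    {"rot": [0,0,0],"xyz": [0.03,-0.02,0],"grip": 60},
    {"rot": [0,0,0],"xyz": [0.06,-0.04,0],"grip": 60},
    {"rot": [0,0,0],"xyz": [0.09,-0.06,0],"grip": 60},
    {"rot": [0,0,0],"xyz": [0.12,-0.08,0],"grip": 60},
    {"rot": [0,0,0],"xyz": [0.145,-0.1,0],"grip": 60},
    {"rot": [0,0,0],"xyz": [0.171,-0.116,0],"grip": 60},
    {"rot": [0,0,0],"xyz": [0.171,-0.116,0],"grip": 60},
    {"rot": [0,0,0],"xyz": [0.171,-0.116,0],"grip": 60},
  ],
)

```text
clock: 2.32
tool_pos: [0.5522, 0.0652, 0.1491]
eef_rot: [0.897, 0.441, 0.0, 0.0]
contact_force: [-0.8, -1.0, 0.6]
opening: 0.764
finger_force: 0.0
```

```bash
python3 - <<'E'
from h import *
s=r.get_state();print(s['clock'],s['q'],s['tool_pos'],s['opening'])
im=r.snapshot("wrist"); cv2.imwrite("pics/k_raw.png",im[:,:,::-1])
c=cam("wrist"); u=pj(c,[.552,.065,.07]); print(u)
x,y=[int(v) for v in u]; x0,y0=max(0,x-100),max(0,y-75)
print(x0,y0)
cv2.imwrite("pics/k1.png",cv2.resize(im[y0:y0+150,x0:x0+200,::-1],None,fx=4,fy=4,interpolation=cv2.INTER_CUBIC))
E
```

```text
2.3167 [-0.07741878  0.72845452 -0.206499    1.85890708  0.2523539   0.57933927
 -1.10168521] [0.55222044 0.0651761  0.14907225] 0.7640841097665063
[280.58681185 217.04063988]
180 142
```

View pics/k1.png

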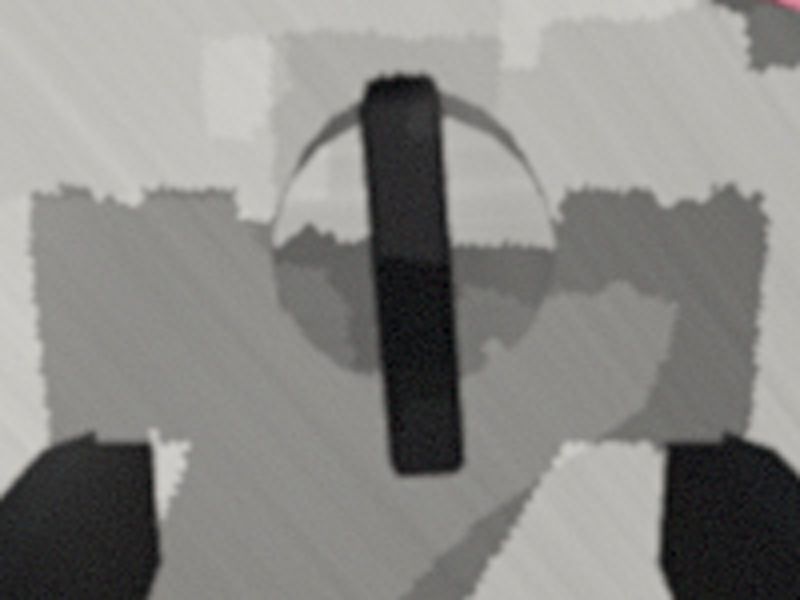

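The crop shows the bar running from (402,85) to (427,468) within the hub circle, tilted slightly against the tool axis.

```bash
python3 - <<'E'
from h import *
c=cam("wrist"); f=lambda u,v,z:bp(c,180+u/4,142+v/4,z)
a,b=f(402,85,.07),f(427,468,.07); g=(a+b)/2; d=a-b
print(a,b,np.linalg.norm(d),g,np.degrees(np.arctan2(d[1],d[0])))
print("hub",(f(272,250,.04)+f(556,250,.04))/2)
move([g[0],g[1],.045],np.arctan2(d[1],d[0])+np.pi/2)
E
```

```text
[0.57782934 0.09837754 0.07      ] [0.53374058 0.03321087 0.07      ] 0.0786798131269638 [0.55578496 0.06579421 0.07      ] 55.919538073874534
hub [0.55505969 0.06491274 0.04      ]
xyz [0.0046 0.0011 0.1039] rot [ 2.4000e-03 -1.2000e-03  3.0768e+00] deg [ 1.000e-01 -1.000e-01  1.763e+02]
xyz [0.0046 0.0011 0.1039] rot [ 0.0008  0.0016 -0.0648] deg [ 0.   0.1 -3.7]
```

Call:
carry_out(
  plan=[
    {"rot": [0,0,-0.065],"xyz": [0.0045,0.001,0.035],"grip": 60},
    {"rot": [0,0,-0.065],"xyz": [0.0045,0.001,0.065],"grip": 60},
    {"rot": [0,0,-0.065],"xyz": [0.0045,0.001,0.09],"grip": 60},
    {"rot": [0,0,-0.065],"xyz": [0.0045,0.001,0.103],"grip": 60},
    {"rot": [0,0,-0.065],"xyz": [0.0045,0.001,0.103],"grip": 220},
    {"rot": [0,0,-0.065],"xyz": [0.0045,0.001,0.103],"grip": 255},
    {"rot": [0,0,-0.065],"xyz": [0.0045,0.001,0.103],"grip": 255},
    {"rot": [0,0,-0.065],"xyz": [0.0045,0.001,0.103],"grip": 255},
  ],
  squeeze=35,
)

```text
clock: 3.03
tool_pos: [0.5569, 0.067, 0.047]
eef_rot: [0.883, 0.469, 0.001, 0.001]
contact_force: [-0.5, -0.8, -0.5]
opening: 0.486
finger_force: 0.0
```

Call:
carry_out(
  plan=[
    {"rot": [0,0,0],"xyz": [0,0,0],"grip": 255},
    {"rot": [0,0,0],"xyz": [0,0,0],"grip": 255},
  ],
)

```text
clock: 3.2
tool_pos: [0.5566, 0.0678, 0.0467]
eef_rot: [0.883, 0.47, 0.001, 0.0]
contact_force: [0.1, -0.7, 0.7]
opening: 0.335
finger_force: 0.0
```

Call:
carry_out(
  plan=[
    {"rot": [0,0,0],"xyz": [0,0,0],"grip": 255},
    {"rot": [0,0,0],"xyz": [0,0,0],"grip": 255},
    {"rot": [0,0,0],"xyz": [0,0,0],"grip": 255},
    {"rot": [0,0,0],"xyz": [0,0,0],"grip": 255},
    {"rot": [0,0,0],"xyz": [0,0,0],"grip": 255},
  ],
)

```text
clock: 3.62
tool_pos: [0.5559, 0.0681, 0.046]
eef_rot: [0.883, 0.47, 0.0, 0.0]
contact_force: [-1.1, 0.7, 4.4]
opening: 0.183
finger_force: 35.0
```

```bash
python3 - <<'E'
from h import *
print(r.get_state()['tool_pos'],r.get_state()['q'])
move([.5453,-.1436,.16],np.radians(-48+90))
E
```

```text
[0.55593864 0.06806603 0.04595285] [-0.11603143  0.90173607 -0.1502363   1.8913336   0.32886099  0.37220224
 -1.11021762]
xyz [-0.1815  0.1094 -0.114 ] rot [ 1.0000e-04  0.0000e+00 -1.3258e+00] deg [  0.   0. -76.]
xyz [-0.1815  0.1094 -0.114 ] rot [ 0.0000e+00 -1.0000e-04  1.8158e+00] deg [  0.  -0. 104.]
```

Call:
carry_out(
  plan=[
    {"rot": [0,0,0],"xyz": [0,0,-0.03],"grip": 255},
    {"rot": [0,0,0],"xyz": [0,0,-0.06],"grip": 255},
    {"rot": [0,0,0],"xyz": [0,0,-0.09],"grip": 255},
    {"rot": [0,0,-0.1],"xyz": [-0.015,0.009,-0.114],"grip": 255},
    {"rot": [0,0,-0.2],"xyz": [-0.04,0.024,-0.114],"grip": 255},
    {"rot": [0,0,-0.3],"xyz": [-0.065,0.039,-0.114],"grip": 255},
    {"rot": [0,0,-0.41],"xyz": [-0.09,0.054,-0.114],"grip": 255},
    {"rot": [0,0,-0.53],"xyz": [-0.115,0.069,-0.114],"grip": 255},
  ],
)

```text
clock: 4.28
tool_pos: [0.5482, -0.0675, 0.1594]
eef_rot: [0.727, 0.687, -0.001, -0.0]
contact_force: [0.3, -0.1, -3.1]
opening: 0.18
finger_force: 35.0
```

```bash
python3 - <<'E'
from h import *
print(r.get_state()['tool_pos'],r.get_state()['q'],r.get_state()['contact_force'])
move([.5453,-.1436,.16],np.radians(-48+90))
im=r.snapshot("wrist")
cv2.imwrite("pics/g1.png",cv2.resize(im[190:340,180:380,::-1],None,fx=4,fy=4,interpolation=cv2.INTER_CUBIC))
c=cam("wrist");s=r.get_state();T=R.from_quat(s['eef_rot'])
for dx in(-.04,0,.04): print((pj(c,s['tool_pos']+T.apply([dx,0,-.024]))-[180,190])*4)
E
```

```text
[ 0.54820938 -0.06750817  0.15936355] [ 0.285889    0.73029937 -0.41605426  1.85483888  0.46023152  0.65371301
 -0.46452603] [ 0.28970112 -0.09392248 -3.13922839]
xyz [-0.0761  0.0014 -0.0006] rot [-1.100e-03  2.000e-04 -7.903e-01] deg [ -0.1   0.  -45.3]
xyz [-0.0761  0.0014 -0.0006] rot [3.0000e-04 1.4000e-03 2.3513e+00] deg [0.000e+00 1.000e-01 1.347e+02]
[413.82633945 680.77231808]
[414.62794686 400.16505871]
[415.57680832  68.01067811]
```

View pics/g1.png

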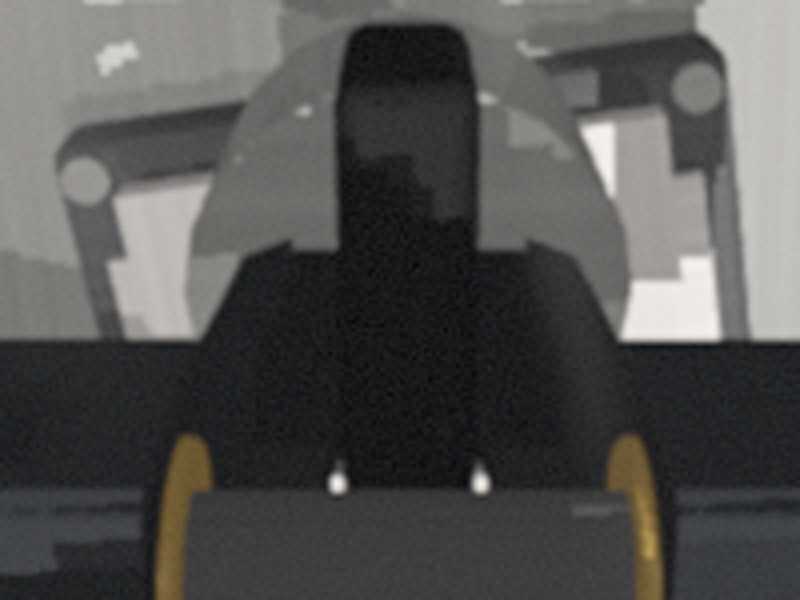

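The grip is firm. The bar's end sits about 2 mm lower in the image than it would if centred, so the knob is about 2.2 mm off along tool −x, and I'll allow for that. Now over the stud.

Call:
carry_out(
  plan=[
    {"rot": [0,0,-0.11],"xyz": [-0.02,0,0],"grip": 255},
    {"rot": [0,0,-0.22],"xyz": [-0.04,0,0],"grip": 255},
    {"rot": [0,0,-0.33],"xyz": [-0.055,0,0],"grip": 255},
    {"rot": [0,0,-0.44],"xyz": [-0.066,0,0],"grip": 255},
    {"rot": [0,0,-0.55],"xyz": [-0.0745,0,0],"grip": 255},
    {"rot": [0,0,-0.66],"xyz": [-0.0745,0,0],"grip": 255},
    {"rot": [0,0,-0.76],"xyz": [-0.0745,0,0],"grip": 255},
    {"rot": [0,0,-0.79],"xyz": [-0.0745,0,0],"grip": 255},
  ],
)

```text
clock: 5.0
tool_pos: [0.5435, -0.1406, 0.1589]
eef_rot: [0.409, 0.913, -0.0, -0.001]
contact_force: [0.2, 0.4, -2.2]
opening: 0.18
finger_force: 35.0
```

Call:
carry_out(
  plan=[
    {"rot": [0,0,0],"xyz": [0,0,0.01],"grip": 255},
    {"rot": [0,0,0],"xyz": [0,0,0.02],"grip": 255},
    {"rot": [0,0,0],"xyz": [0,0,0.02],"grip": 255},
  ],
)

```text
clock: 5.25
tool_pos: [0.5425, -0.1403, 0.1372]
eef_rot: [0.41, 0.912, -0.001, -0.002]
contact_force: [-0.0, 0.1, -2.5]
opening: 0.179
finger_force: 35.0
```

```bash
python3 - <<'E'
from h import *
s=r.get_state()
print(s['tool_pos'],s['q'],s['contact_force'],s['moment'])
move([.5438,-.1420,.099],np.radians(-48+90))
E
```

```text
[ 0.54250556 -0.14029139  0.13717976] [ 0.52964685  0.81522911 -0.62463491  1.83658266  0.69569631  0.72693928
  0.23613025] [-0.04758404  0.11174836 -2.47577825] [-0.06032959 -0.06928694  0.05243414]
xyz [-0.0023 -0.      0.0382] rot [-0.0033 -0.003  -0.0075] deg [-0.2 -0.2 -0.4]
xyz [-0.0023 -0.      0.0382] rot [-0.0047  0.0052  3.134 ] deg [ -0.3   0.3 179.6]
```

Call:
carry_out(
  plan=[
    {"rot": [0,0,0],"xyz": [-0.0023,0,0.01],"grip": 255},
    {"rot": [0,0,0],"xyz": [-0.0023,0,0.018],"grip": 255},
    {"rot": [0,0,0],"xyz": [-0.0023,0,0.024],"grip": 255},
    {"rot": [0,0,0],"xyz": [-0.0023,0,0.03],"grip": 255},
    {"rot": [0,0,0],"xyz": [-0.0023,0,0.034],"grip": 255},
    {"rot": [0,0,0],"xyz": [-0.0023,0,0.036],"grip": 255},
    {"rot": [0,0,0],"xyz": [-0.0023,0,0.036],"grip": 255},
  ],
)

```text
clock: 5.83
tool_pos: [0.546, -0.1414, 0.1034]
eef_rot: [0.409, 0.912, 0.001, -0.0]
contact_force: [0.2, 1.2, -3.6]
opening: 0.178
finger_force: 35.0
```

Call:
carry_out(
  plan=[
    {"rot": [0,0,0],"xyz": [0,0,0.002],"grip": 255},
    {"rot": [0,0,0],"xyz": [0,0,0.003],"grip": 255},
    {"rot": [0,0,0],"xyz": [0,0,0.003],"grip": 255},
  ],
)

```text
clock: 6.08
tool_pos: [0.5462, -0.1415, 0.1009]
eef_rot: [0.409, 0.912, 0.001, 0.0]
contact_force: [2.1, 1.7, -3.9]
opening: 0.177
finger_force: 35.0
```

```bash
python3 - <<'E'
from h import *
s=r.get_state()
print(s['tool_pos'],s['contact_force'],s['moment'],s['q'])
move([.5438,-.1420,.099],np.radians(-48+90))
E
```

```text
[ 0.546184   -0.14149371  0.100873  ] [ 2.07831115  1.74070166 -3.89153844] [ 0.451309   -0.36322633 -0.00632988] [ 0.50501793  0.86763057 -0.57966875  1.85046305  0.75328933  0.65561267
  0.19309348]
xyz [ 0.0012 -0.0021  0.0019] rot [ 0.0013  0.0001 -0.0057] deg [ 0.1  0.  -0.3]
xyz [ 0.0012 -0.0021  0.0019] rot [ 2.0000e-04 -2.0000e-03  3.1359e+00] deg [ 0.000e+00 -1.000e-01  1.797e+02]
```

Call:
carry_out(
  plan=[
    {"rot": [0,0,0],"xyz": [0,0,0.002],"grip": 255},
    {"rot": [0,0,0],"xyz": [0,0,0.003],"grip": 255},
    {"rot": [0,0,0],"xyz": [0,0,0.004],"grip": 255},
    {"rot": [0,0,0],"xyz": [0,0,0.004],"grip": 255},
  ],
)

```text
clock: 6.42
tool_pos: [0.5463, -0.1415, 0.0984]
eef_rot: [0.409, 0.912, 0.0, 0.001]
contact_force: [-2.5, 2.5, 11.5]
opening: 0.177
finger_force: 35.0
```

```bash
python3 - <<'E'
from h import *
s=r.get_state()
print(s['tool_pos'],s['contact_force'],s['moment'],s['q'])
im=r.snapshot("wrist")
cv2.imwrite("pics/s1.png",cv2.resize(im[110:260,180:380,::-1],None,fx=4,fy=4,interpolation=cv2.INTER_CUBIC))
E
```

```text
[ 0.54626266 -0.1415213   0.09837757] [-2.47398415  2.46603518 11.4950619 ] [0.5564869  0.41262186 0.01334999] [ 0.50208927  0.87076709 -0.57544331  1.85224562  0.75885988  0.65008165
  0.18780151]
```

The lugs rest on the crest: the underside is at 52.4 mm. Now turning counter-clockwise about the knob's axis under light pressure.

Call:
carry_out(
  plan=[
    {"rot": [0,0,-0.08],"xyz": [0,-0.0002,0],"grip": 255},
    {"rot": [0,0,-0.16],"xyz": [0,-0.0004,0],"grip": 255},
    {"rot": [0,0,-0.24],"xyz": [0,-0.0005,0],"grip": 255},
    {"rot": [0,0,-0.3],"xyz": [-0.0001,-0.0006,0.0],"grip": 255},
  ],
)

```text
clock: 6.8
tool_pos: [0.5474, -0.1414, 0.0981]
eef_rot: [0.267, 0.964, 0.001, 0.002]
contact_force: [1.6, 1.9, 3.0]
opening: 0.176
finger_force: 35.0
```

Call:
carry_out(
  plan=[
    {"rot": [0,0,-0.08],"xyz": [0,-0.0002,0],"grip": 255},
    {"rot": [0,0,-0.15],"xyz": [0,-0.0004,0.001],"grip": 255},
    {"rot": [0,0,-0.15],"xyz": [0,-0.0004,0.002],"grip": 255},
  ],
)

```text
clock: 7.05
tool_pos: [0.546, -0.1418, 0.095]
eef_rot: [0.195, 0.981, 0.001, 0.001]
contact_force: [1.4, 4.1, -0.9]
opening: 0.176
finger_force: 35.0
```

It has gone 3 mm below the crest with little force after about 26° CCW, so it is in the gap. Lowering it to the plate.

Call:
carry_out(
  plan=[
    {"rot": [0,0,0],"xyz": [0,0,0.002],"grip": 255},
    {"rot": [0,0,0],"xyz": [0,0,0.004],"grip": 255},
    {"rot": [0,0,0],"xyz": [0,0,0.006],"grip": 255},
    {"rot": [0,0,0],"xyz": [0,0,0.008],"grip": 255},
    {"rot": [0,0,0],"xyz": [0,0,0.008],"grip": 255},
  ],
)

```text
clock: 7.47
tool_pos: [0.5453, -0.1416, 0.0867]
eef_rot: [0.195, 0.981, 0.001, 0.0]
contact_force: [-0.2, 6.3, 0.5]
opening: 0.177
finger_force: 35.0
```

```bash
python3 - <<'E'
from h import *
s=r.get_state()
print(s['tool_pos'],s['contact_force'],s['moment'],s['q'],R.from_quat(s['eef_rot']).as_matrix()[:2,0])
E
```

```text
[ 0.5453256  -0.14158388  0.08673305] [-0.24798748  6.30823875  0.48947696] [ 1.29438074 -0.20539868 -0.0020759 ] [ 0.5554517   0.91604707 -0.67481217  1.85504547  0.87729951  0.69824595
  0.53495685] [-0.923582    0.38340091]
```

It is seated: the underside is at about 41 mm, lightly on the plate. Now clockwise, following the thread down.

Call:
carry_out(
  plan=[
    {"rot": [0,0,0],"xyz": [0,0.001,0.0005],"grip": 255},
    {"rot": [0,0,0.1],"xyz": [0,0.0012,0.001],"grip": 255},
    {"rot": [0,0,0.2],"xyz": [0,0.0014,0.0015],"grip": 255},
    {"rot": [0,0,0.3],"xyz": [-0.0001,0.0016,0.002],"grip": 255},
    {"rot": [0,0,0.4],"xyz": [-0.0002,0.0018,0.0025],"grip": 255},
    {"rot": [0,0,0.5],"xyz": [-0.0003,0.002,0.003],"grip": 255},
    {"rot": [0,0,0.6],"xyz": [-0.0004,0.0022,0.0035],"grip": 255},
    {"rot": [0,0,0.6],"xyz": [-0.0004,0.0022,0.0035],"grip": 255},
  ],
  squeeze=55,
)

```text
clock: 8.13
tool_pos: [0.5464, -0.1411, 0.0837]
eef_rot: [0.478, 0.878, -0.001, 0.0]
contact_force: [0.3, 3.8, 4.5]
opening: 0.176
finger_force: 55.0
```

```bash
python3 - <<'E'
from h import *
s=r.get_state()
x=R.from_quat(s['eef_rot']).as_matrix()[:2,0]
print(s['tool_pos'],s['contact_force'],s['moment'],s['q'],np.degrees(np.arctan2(x[1],x[0])))
E
```

```text
[ 0.54637687 -0.14114332  0.0837087 ] [0.29126499 3.80190576 4.52204104] [ 0.79257311 -0.16763764 -0.1337925 ] [ 0.46935114  0.88414856 -0.51919991  1.85815886  0.74555581  0.60390064
  0.04546547] 122.86000972064976
```

Call:
carry_out(
  plan=[
    {"rot": [0,0,0.1],"xyz": [0,0.0002,0],"grip": 255},
    {"rot": [0,0,0.2],"xyz": [0,0.0004,0],"grip": 255},
    {"rot": [0,0,0.3],"xyz": [-0.0001,0.0006,0],"grip": 255},
    {"rot": [0,0,0.4],"xyz": [-0.0002,0.0008,0],"grip": 255},
    {"rot": [0,0,0.5],"xyz": [-0.0003,0.001,0],"grip": 255},
    {"rot": [0,0,0.6],"xyz": [-0.0004,0.0012,0],"grip": 255},
    {"rot": [0,0,0.7],"xyz": [-0.0005,0.0014,0],"grip": 255},
    {"rot": [0,0,0.75],"xyz": [-0.0006,0.0015,0],"grip": 255},
  ],
)

```text
clock: 8.8
tool_pos: [0.5476, -0.1411, 0.0835]
eef_rot: [0.766, 0.643, -0.001, 0.0]
contact_force: [-0.5, 4.2, 4.1]
opening: 0.177
finger_force: 55.0
```

```bash
cat >st.py <<'E'
from h import *
s=r.get_state()
x=R.from_quat(s['eef_rot']).as_matrix()[:2,0]
print(s['clock'],s['tool_pos'],s['contact_force'],s['moment'],s['q'],np.degrees(np.arctan2(x[1],x[0])))
E
python3 st.py
```

```text
8.8 [ 0.54764374 -0.14114238  0.08348951] [-0.53235398  4.22512488  4.14840467] [0.66212019 0.01954051 0.17723369] [ 0.36060468  0.85489228 -0.32731419  1.85959802  0.5203689   0.51324184
 -0.4968868 ] 79.96929323381997
```

Call:
carry_out(
  plan=[
    {"rot": [0,0,0.06],"xyz": [0,0.0001,0],"grip": 255},
    {"rot": [0,0,0.12],"xyz": [0,0.0002,0],"grip": 255},
    {"rot": [0,0,0.18],"xyz": [0,0.0004,0],"grip": 255},
    {"rot": [0,0,0.18],"xyz": [0,0.0004,0],"grip": 255},
  ],
)

```text
clock: 9.13
tool_pos: [0.5475, -0.1409, 0.0835]
eef_rot: [0.819, 0.574, -0.001, 0.0]
contact_force: [-1.5, 3.7, 5.2]
opening: 0.181
finger_force: 56.5
```

```bash
python3 st.py
```

```text
9.1333 [ 0.54745542 -0.14087051  0.08346427] [-1.53960252  3.69465054  5.19435588] [0.60465821 0.26706316 1.11797196] [ 0.33427198  0.85029848 -0.2829244   1.86062764  0.46012432  0.49730871
 -0.61499331] 70.02793335786565
```

Call:
carry_out(
  plan=[
    {"rot": [0,0,0.05],"xyz": [0,0.0001,0],"grip": 255},
    {"rot": [0,0,0.1],"xyz": [0,0.0002,0],"grip": 255},
    {"rot": [0,0,0.1],"xyz": [0,0.0002,0],"grip": 255},
  ],
)

```text
clock: 9.38
tool_pos: [0.5474, -0.1409, 0.0835]
eef_rot: [0.846, 0.533, -0.002, 0.0]
contact_force: [-2.2, 2.9, 6.4]
opening: 0.185
finger_force: 61.4
```

```bash
python3 st.py
```

```text
9.3833 [ 0.54735909 -0.14088522  0.08348224] [-2.21522833  2.93763303  6.43085539] [0.55001753 0.39818642 1.63248083] [ 0.31992572  0.84808573 -0.25838263  1.86117682  0.42555627  0.48921213
 -0.67985891] 64.46428012957949
```

The torque climbed to 1.6 N·m as the pads began to twist on the bar, right where the post was expected, so it has stopped. I'll ease off, open, and rise.

Call:
carry_out(
  plan=[
    {"rot": [0,0,-0.06],"xyz": [0,0,0],"grip": 255},
    {"rot": [0,0,-0.06],"xyz": [0,0,0],"grip": 255},
    {"rot": [0,0,-0.06],"xyz": [0,0,0],"grip": 120},
    {"rot": [0,0,-0.06],"xyz": [0,0,0],"grip": 120},
    {"rot": [0,0,-0.06],"xyz": [0,0,0],"grip": 100},
    {"rot": [0,0,-0.06],"xyz": [0,0,0],"grip": 100},
    {"rot": [0,0,-0.06],"xyz": [0,0,0],"grip": 100},
  ],
)

```text
clock: 9.97
tool_pos: [0.5484, -0.1415, 0.0831]
eef_rot: [0.832, 0.555, -0.0, 0.0]
contact_force: [0.2, 0.2, -0.7]
opening: 0.536
finger_force: 0.0
```

Call:
carry_out(
  plan=[
    {"rot": [0,0,0],"xyz": [0,0,-0.015],"grip": 100},
    {"rot": [0,0,0],"xyz": [0,0,-0.035],"grip": 100},
    {"rot": [0,0,0],"xyz": [0,0,-0.06],"grip": 100},
    {"rot": [0,0,0],"xyz": [0,0,-0.08],"grip": 100},
    {"rot": [0,0,0],"xyz": [0,0,-0.08],"grip": 100},
    {"rot": [0,0,0],"xyz": [0,0,-0.08],"grip": 100},
  ],
)

```text
clock: 10.47
tool_pos: [0.5491, -0.1413, 0.164]
eef_rot: [0.832, 0.555, 0.001, 0.001]
contact_force: [0.0, -0.3, -1.0]
opening: 0.608
finger_force: 0.0
```

```bash
python3 st.py; python3 - <<'E'
from h import *
im=r.snapshot("wrist"); c=cam("wrist"); u=pj(c,[.5453,-.1436,.1]).astype(int); print(u)
x0,y0=u[0]-100,max(0,u[1]-75); print(x0,y0)
cv2.imwrite("pics/e1.png",cv2.resize(im[y0:y0+150,x0:x0+200,::-1],None,fx=4,fy=4,interpolation=cv2.INTER_CUBIC))
E
```

```text
10.4667 [ 0.54912732 -0.14129234  0.16402951] [ 0.03345359 -0.34978289 -0.97913421] [-0.02784917 -0.12454402  0.05607074] [ 0.37547626  0.72851047 -0.34843627  1.81260466  0.37864254  0.66421138
 -0.58572842] 67.45714848111241
[280 230]
180 155
```

View pics/e1.png

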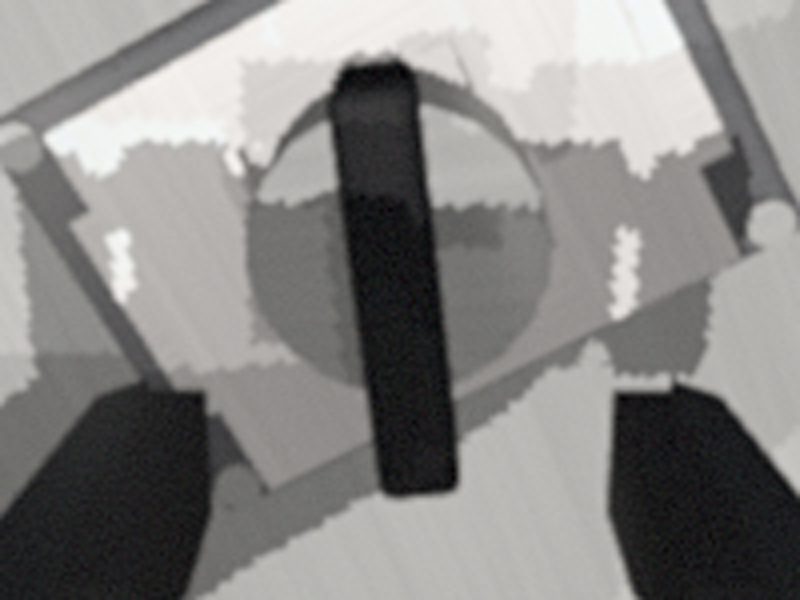

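The view shows the knob upright and level over the stud, with its bar from (372,75) to (420,490). A quick check of angle and height, then hand in.

```bash
python3 - <<'E'
from h import *
c=cam("wrist"); f=lambda u,v,z:bp(c,180+u/4,155+v/4,z)
for z in(.1035,.1075,.112):
    a,b=f(374,80,z),f(419,488,z);d=a-b;print(z,np.linalg.norm(d),np.degrees(np.arctan2(d[1],d[0])),(a+b)/2, "hub",np.linalg.norm(f(247,250,z-.03)-f(552,250,z-.03)))
print(r.finish_job())
E
```

```text
0.1035 0.07922962765680433 73.29154518333861 [ 0.54574366 -0.14101979  0.1035    ] hub 0.06286400646125385
0.1075 0.07769345569456736 73.29154518333864 [ 0.54634031 -0.13966895  0.1075    ] hub 0.0617998858225376
0.112 0.07596526223705082 73.2915451833386 [ 0.54701155 -0.13814925  0.112     ] hub 0.060602750103981896
the job is handed in; nothing more can be done
None
```

I set the knob on the stud, turned it back about 26° until it dropped into the start, then forward about 84° to the stop. I then released it and handed the job in; the size in the last picture fits a fully lowered knob, but no verdict came back.

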